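# Load the reagent carrier in reverse order

### The arm

A 6-joint arm with a two-finger parallel gripper is mounted at the origin on a cart in front of the work surface, level with it; the furniture and walls round the work are solid. World frame = base frame: x ahead of the robot, y to its left, z up, the work surface at z = 0. Lengths are in m, angles in rad, forces in N, time in s.
With the tool pointing down it reaches from about 0.35 to 0.775 m from the base axis. Payload 5.5 kg.
Tool frame: the origin (TCP) lies at the very end of the fingers, on their centre line; the grasp point (between the pads) lies 19 mm behind it; z points along the fingers, y is the line along which they close (so a half turn about z gives the same grasp; the last joint's range is limited). The gripper opens to 85 mm and grips with 20 to 120 N. Pads are 22 mm wide; open, the fingers measure 114 mm over their backs; the gripper's body (76 mm by 85 mm) begins 54 mm behind the grasp point. The pads swing forward as they close: fully open they stand 13 mm farther back than shut.
Start: joints at [-1.423, 0.313, 0.046, 1.304, 0, 1.431], TCP at [0.163, -0.551, 0.231] pointing down, gripper open.
Joint ranges: [-2.76, 2.76], [-0.86, 1.69], [-1.03, 1.26], [-2.2, 2.34], [-1.47, 1.5], [-3.14, 3.14]. Speed limits (rad/s): [2.57, 2.57, 3.14, 3.14, 3.14, 3.14].

### API

Orientations are given as a unit quaternion [w, x, y, z].
In Python, from workcell import env gives the robot as it stands. The module is installed in compiled form; this text tells all that it offers.
- The arm moves only by the tool jog_arm, never from a script. Its arguments are lists of equal length, an entry for each row: "gripper": the opening, from 0 (shut) to 1 (fully open); "offset": the shift along the world's x, y, z in cm, a list of three; "twist": the turn about the world's z in degrees. In form: {"gripper": [gripper, ...], "offset": [[dx, dy, dz], ...], "twist": [twist, ...]}. A call has exactly 8 rows; each row is the pose to reach, as a shift and turn from the pose commanded when the call began; what a row does not reach only later rows make up. A row lasts 1/8 s, in which the tool goes at most 62.5 mm and 10.7 degrees, less where a joint would pass 70% of its speed; a pose out of reach is approached as far as the arm can. A call with a gripper value outside its range is refused whole. The fingers move at their own pace and stop on an object; "squeeze" is the grip in N (left out, the last holds). Time passes only in rows, so rows that repeat a pose let the fingers close, or fill a call up. It gives the time, the measured TCP pose, the force, the opening and the grip force at its end, in the units of the state.
- env.get_state(): the state, without advancing time (a new reading comes with each control period).
- env.read_camera(name): name is "scene" or "top" or "wrist"; returns a dict with "image" (400x640x3 uint8, red, green, blue), "z_map" (400x640 float32, m along the optical axis (not along the pixel's ray), 0 where there is no reading), "fovy" (degrees; the focal length in pixels is half the picture's height over the tangent of half this angle, whatever the lens; pixels are square), "cx", "cy" (the principal point, pixels), "cam_to_world" (4x4, takes a point from camera to world coordinates). Camera axes: x right, y up, looking along -z (the intrinsics and any distortion apply to the point x, -y, -z); pixel columns grow to the right and rows downward; lengths in m; the calibration is good to about 2 mm. A picture is of the moment at which its call begins.
- env.hand_in(): hands the job in; it is judged then, once.
The state is a dict: "clock": time; "joint_pos": joint angles; "qvel": joint speeds; "tau": joint torques, N m; "tcp_pos": TCP position; "orientation": TCP orientation; "wrist_force": force on the tool from outside, world axes, zero at the start; "ft_torque": the same for the moment, N m; "finger_gap": finger opening in m; "grip_force": force on a finger pad.
Only numpy, scipy, OpenCV 4.12 (cv2) and the standard library are available. Lean on these libraries where they do the work, as an engineer would, in place of code of your own. Each camera call takes 0.05 s, during which the arm holds its last target. There are 200 camera calls.

### The job

Move the four bottles from the wooden bench stand to the aluminium carrier so that their order is reversed: the bottle next to the stand's dark upright end plate goes to the place farthest from the carrier's bar handle, the next one to the second farthest, and so on, until the bottle farthest from the end plate stands next to the handle. Stand every bottle upright and well centred on its own round seat, do not knock any over, and let go of them all.

Things in the scene. Friction and masses are not known exactly. Their poses are not given: they have to be found in the camera images.
- amber_center (a point): centre (half-way up, 54 mm above the underside) of the large brown glass bottle with black screw cap: 54 mm across, 108 mm tall over the cap; its body is a straight cylinder up to 91 mm. Loose, standing upright; z axis up through the cap. Grasp round the body at this height.
- white_center (a point): centre (half-way up, 46 mm above the underside) of the white plastic bottle with black screw cap and straight shoulders: 48 mm across, 92 mm tall over the cap; its body is a straight cylinder up to 77 mm. Loose, standing upright; z axis up through the cap. Grasp round the body at this height.
- dropper_center (a point): centre (half-way up, 35.5 mm above the underside) of the slim white dropper bottle with a pointed white tip: 29 mm across, 71 mm tall over the cap; its body is a straight cylinder up to 52 mm. Loose, standing upright; z axis up through the cap. Grasp round the body at this height.
- vial_center (a point): centre (half-way up, 28.5 mm above the underside) of the smallest bottle, a short dropper bottle with a pointed red tip: 25 mm across, 57 mm tall over the cap; its body is a straight cylinder up to 42 mm. Loose, standing upright; z axis up through the cap. Grasp round the body at this height.
- seat_amber: the round black rubber seat on the wooden stand, 60 mm across and 4 mm thick, on which the amber bottle stands at the start; fixed; origin at the centre of its underside, 12 mm above the table
- seat_white: the round black rubber seat on the wooden stand, 60 mm across and 4 mm thick, on which the white bottle stands at the start; fixed; origin at the centre of its underside, 12 mm above the table
- seat_dropper: the round black rubber seat on the wooden stand, 60 mm across and 4 mm thick, on which the dropper bottle stands at the start; fixed; origin at the centre of its underside, 12 mm above the table
- seat_vial: the round black rubber seat on the wooden stand, 60 mm across and 4 mm thick, on which the smallest bottle stands at the start; fixed; origin at the centre of its underside, 12 mm above the table
- stand: wooden bench stand, bottles on it at the start. Plate 84 mm wide, 12 mm thick, fixed to the table; origin under the middle of the row at table height, x along the row towards the end with the end plate, z up. Its round seats (own entries) are centred at x = +99, +33, -33, -99 mm, y = 0; seat tops 16 mm above the table. Dark upright end plate 45 mm high at x = 136 to 152 mm; the other end is at x = -138 mm.
- carrier: empty aluminium carrier to be loaded. Plate 84 mm wide, 12 mm thick, fixed to the table; origin under the middle of the row at table height, x along the row towards the end with the handle, z up. Its places are round black seats 60 mm across, centres at x = +99, +33, -33, -99 mm, y = 0, tops 16 mm above the table. Dark bar handle 40 mm high at x = 154 mm; plate from x = -138 to +165 mm.
There are look-alikes about, which are no part of the job. What is shaped like the part that bears amber_center but blue or red is not meant.

How it is judged:
At the end, for the whole second after the job is handed in: each bottle stands on the carrier place that mirrors its starting place on the stand (next to the end plate -> farthest from the handle, and so on), within 12 mm of the seat centre along and across the row, upright within 0.1 rad, seated within 6 mm in height, at rest and released (((x of seat_amber in the frame of stand between 0.084 and 0.114 m and x of amber_center in the frame of carrier between -0.111 and -0.087 m) or (x of seat_amber in the frame of stand between 0.018 and 0.048 m and x of amber_center in the frame of carrier between -0.045 and -0.021 m) or (x of seat_amber in the frame of stand between -0.048 and -0.018 m and x of amber_center in the frame of carrier between 0.021 and 0.045 m) or (x of seat_amber in the frame of stand between -0.114 and -0.084 m and x of amber_center in the frame of carrier between 0.087 and 0.111 m)) and y of amber_center in the frame of carrier between -0.012 and 0.012 m and height (world z) of amber_center between 0.064 and 0.076 m and angle between each of amber_center, white_center, dropper_center, vial_center's own z axis and vertical below 0.1 rad and linear speed of each of bottle_amber, bottle_white, bottle_dropper, bottle_vial below 0.02 m/s and ((x of seat_white in the frame of stand between 0.084 and 0.114 m and x of white_center in the frame of carrier between -0.111 and -0.087 m) or (x of seat_white in the frame of stand between 0.018 and 0.048 m and x of white_center in the frame of carrier between -0.045 and -0.021 m) or (x of seat_white in the frame of stand between -0.048 and -0.018 m and x of white_center in the frame of carrier between 0.021 and 0.045 m) or (x of seat_white in the frame of stand between -0.114 and -0.084 m and x of white_center in the frame of carrier between 0.087 and 0.111 m)) and y of white_center in the frame of carrier between -0.012 and 0.012 m and height (world z) of white_center between 0.056 and 0.068 m and ((x of seat_dropper in the frame of stand between 0.084 and 0.114 m and x of dropper_center in the frame of carrier between -0.111 and -0.087 m) or (x of seat_dropper in the frame of stand between 0.018 and 0.048 m and x of dropper_center in the frame of carrier between -0.045 and -0.021 m) or (x of seat_dropper in the frame of stand between -0.048 and -0.018 m and x of dropper_center in the frame of carrier between 0.021 and 0.045 m) or (x of seat_dropper in the frame of stand between -0.114 and -0.084 m and x of dropper_center in the frame of carrier between 0.087 and 0.111 m)) and y of dropper_center in the frame of carrier between -0.012 and 0.012 m and height (world z) of dropper_center between 0.0455 and 0.0575 m and ((x of seat_vial in the frame of stand between 0.084 and 0.114 m and x of vial_center in the frame of carrier between -0.111 and -0.087 m) or (x of seat_vial in the frame of stand between 0.018 and 0.048 m and x of vial_center in the frame of carrier between -0.045 and -0.021 m) or (x of seat_vial in the frame of stand between -0.048 and -0.018 m and x of vial_center in the frame of carrier between 0.021 and 0.045 m) or (x of seat_vial in the frame of stand between -0.114 and -0.084 m and x of vial_center in the frame of carrier between 0.087 and 0.111 m)) and y of vial_center in the frame of carrier between -0.012 and 0.012 m and height (world z) of vial_center between 0.0385 and 0.0505 m); the robot touches nothing.
It fails at once if the amber bottle is tipped over (more than 40 degrees) (angle between amber_center's own z axis and vertical above 0.7 rad).
It fails at once if the white bottle is tipped over (more than 40 degrees) (angle between white_center's own z axis and vertical above 0.7 rad).
It fails at once if the dropper bottle is tipped over (more than 40 degrees) (angle between dropper_center's own z axis and vertical above 0.7 rad).
It fails at once if the smallest bottle is tipped over (more than 40 degrees) (angle between vial_center's own z axis and vertical above 0.7 rad).
It also fails if it takes over 115 s, if anything falls off the work surface, if the arm or the gripper's body presses on something with over 40 N, if the wrist force passes 120 N, or if a joint passes its speed limit or range.

## Working session

There is one attempt and no reset: what is moved stays moved. The work goes in short steps, Python scripts to look and compute and a tool call to move; the robot and the scene stay as the last step left them, time stands still between calls to the robot, and variables do not carry over. Pictures are saved under pics/ and viewed, at most 14 in all, crops included, and the job is handed in when it is done.

Besides the shell and the picture viewer there is one more tool, called after ">>>" as name(argument=value, ...) on one line, values as JSON. jog_arm: Moves the arm, as the interface text tells. Its arguments: {"type":"object","properties":{"gripper":{"type":"array"},"offset":{"type":"array"},"twist":{"type":"array"},"squeeze":{"type":"number"}},"required":["gripper","offset","twist"]}

```bash
mkdir -p pics
cat > h.py <<'E'
import numpy as np, cv2
from workcell import env
def save(name,fn):
    c=env.read_camera(name); cv2.imwrite('pics/'+fn,c['image'][:,:,::-1]); np.savez('pics/'+fn[:-4]+'.npz',**c); return c
def pts(c):
    f=200/np.tan(np.radians(c['fovy'])/2); v,u=np.mgrid[:400,:640]; z=c['z_map']
    P=np.stack([(u-c['cx'])/f*z,-(v-c['cy'])/f*z,-z,np.ones_like(z)],-1)
    return (P@c['cam_to_world'].T)[...,:3]
E
python3 - <<'E'
from h import *
for n in ['scene','top']:
    c=save(n,n+'0.png'); print(n,c.keys(),c['fovy'],c['cx'],c['cy'],c['cam_to_world'].round(3).tolist())
print(env.get_state())
E
```

```text
scene dict_keys(['image', 'z_map', 'fovy', 'cx', 'cy', 'cam_to_world']) 56.84258381464625 320.6443086579708 206.03505177805602 [[-0.911, -0.36, 0.203, 0.718], [0.413, -0.788, 0.457, 0.497], [-0.005, 0.499, 0.866, 0.945], [0.0, 0.0, 0.0, 1.0]]
top dict_keys(['image', 'z_map', 'fovy', 'cx', 'cy', 'cam_to_world']) 57.49622627162312 314.0053041543207 199.3327984198716 [[-0.005, 0.983, -0.185, 0.317], [-1.0, -0.003, 0.007, 0.062], [0.007, 0.185, 0.983, 1.046], [0.0, 0.0, 0.0, 1.0]]
{'clock': 0.1, 'joint_pos': array([-1.42260125e+00,  3.13936851e-01,  4.51266085e-02,  1.30359838e+00,
       -1.41206202e-05,  1.43118758e+00]), 'qvel': array([ 0.0002715 , -0.00137523,  0.00374713,  0.00124265,  0.00061289,
       -0.0008146 ]), 'tau': array([ 2.89740696e-03, -4.81724918e+01,  2.99244815e+01,  1.26495064e-02,
       -1.70469657e-04,  9.98799464e-06]), 'tcp_pos': array([ 0.16312856, -0.55091765,  0.23050538]), 'orientation': array([-8.06111041e-04,  9.89663652e-01,  1.43405738e-01, -1.05211637e-05]), 'wrist_force': array([-0.01023745,  0.07513348,  0.00808541]), 'ft_torque': array([-0.00084704, -0.00113834,  0.01311202]), 'grip_force': 0.0, 'finger_gap': 0.08505519462425636}
```

View pics/top0.png

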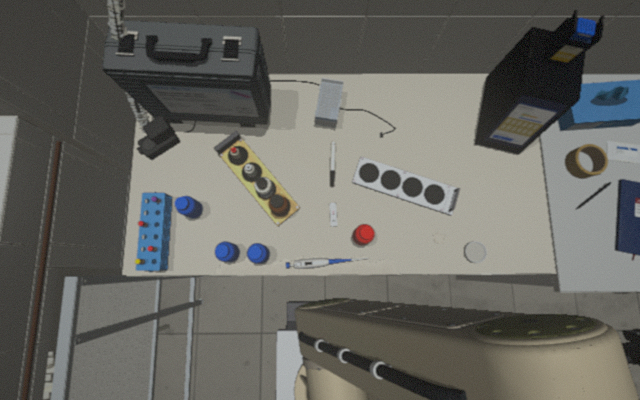

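View pics/scene0.png

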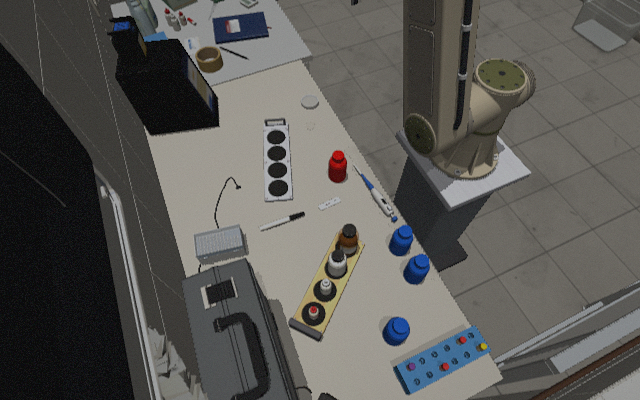

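The top view shows the stand from its end plate at (228,142) to its far end at about (285,215). From the end plate the order is vial (237,155), dropper (251,171), white (265,187), amber (279,205). The carrier's seats are at (368,173), (391,180), (413,187), (435,194), with the handle on the right at (457,200).

Amber candidates are brown (279,205), blue (188,206), (227,251), (258,253), and red (364,234). I choose the brown one on the stand.

```bash
cat >> h.py <<'E'
def ray(c,uv,h):
    f=200/np.tan(np.radians(c['fovy'])/2); T=c['cam_to_world']
    uv=np.atleast_2d(uv).astype(float)
    d=np.stack([(uv[:,0]-c['cx'])/f,-(uv[:,1]-c['cy'])/f,-np.ones(len(uv))],-1)@T[:3,:3].T
    return T[:3,3]+d*((h-T[2,3])/d[:,2])[:,None]
E
cat > m.py <<'E'
from h import *
roi={'top':((350,150,460,215),(212,130,302,228)),'scene':((258,115,298,205),(285,220,370,342))}
for n in ['top','scene']:
    c=dict(np.load(f'pics/{n}0.npz')); im=c['image']; g=cv2.cvtColor(im,cv2.COLOR_RGB2GRAY); hsv=cv2.cvtColor(im,cv2.COLOR_RGB2HSV)
    x0,y0,x1,y1=roi[n][0]; m=np.zeros_like(g); m[y0:y1,x0:x1]=(g[y0:y1,x0:x1]<70)*255
    L=[]
    for k in cv2.findContours(m,cv2.RETR_EXTERNAL,cv2.CHAIN_APPROX_NONE)[0]:
        a=cv2.contourArea(k)
        if a>120:
            e=cv2.fitEllipse(k); L.append((a,ray(c,e[0],.016)[0].round(4),np.round(e[0],1),np.round(e[1],1)))
    for l in sorted(L,key=lambda l:l[1][1]): print(n,*l)
    x0,y0,x1,y1=roi[n][1]; m=np.zeros_like(g); y=(hsv[...,0]>15)&(hsv[...,0]<32)&(hsv[...,1]>70)&(hsv[...,2]>110); m[y0:y1,x0:x1]=y[y0:y1,x0:x1]*255
    m=cv2.morphologyEx(m,cv2.MORPH_OPEN,np.ones((2,2)))
    v,u=np.nonzero(m); W=ray(c,np.c_[u,v],.012)
    r=cv2.minAreaRect((W[:,:2]*1000).astype(np.float32)); print(n,'stand',r,cv2.boxPoints(r).round(1).tolist())
t=dict(np.load('pics/top0.npz'));P=pts(t)
print('zcheck',[P[v,u].round(3) for u,v in[(237,150),(251,166),(265,183),(279,200),(391,180),(320,225)]])
im=cv2.resize(t['image'][125:235,205:305,::-1],None,fx=5,fy=5,interpolation=cv2.INTER_CUBIC); cv2.imwrite('pics/crop.png',im)
E
python3 m.py
```

```text
top 238.5 [ 0.5254 -0.2919  0.016 ] [433.9 194. ] [17.  18.1]
top 229.5 [ 0.5472 -0.2301  0.016 ] [412.1 186.6] [16.8 17.6]
top 227.5 [ 0.5684 -0.1678  0.016 ] [390.3 179.6] [16.8 17.4]
top 221.5 [ 0.5904 -0.1054  0.016 ] [368.7 172.4] [16.3 17.4]
top stand ((564.7697143554688, 212.20846557617188), (274.1313171386719, 82.10922241210938), 39.71394348144531) [[433.1000061035156, 156.1999969482422], [485.6000061035156, 93.0], [696.4000244140625, 268.20001220703125], [644.0, 331.3999938964844]]
scene 169.5 [ 0.5265 -0.2892  0.016 ] [275.8 136.9] [12.5 17.4]
scene 187.0 [ 0.5483 -0.2269  0.016 ] [276.4 153. ] [13.7 17.5]
scene 202.0 [ 0.57   -0.1645  0.016 ] [277.1 170. ] [14.3 18.1]
scene 220.5 [ 0.5912 -0.1029  0.016 ] [277.9 187.7] [15.2 18.7]
scene stand ((565.8809204101562, 218.94659423828125), (267.4938659667969, 83.07962036132812), 39.48664855957031) [[436.20001220703125, 166.0], [489.1000061035156, 101.80000305175781], [695.5, 271.8999938964844], [642.7000122070312, 336.1000061035156]]
zcheck [array([0.647, 0.273, 0.052]), array([0.593, 0.228, 0.077]), array([0.538, 0.184, 0.108]), array([0.489, 0.145, 0.125]), array([ 0.567, -0.17 ,  0.016]), array([ 0.439,  0.037, -0.001])]
```

View pics/crop.png

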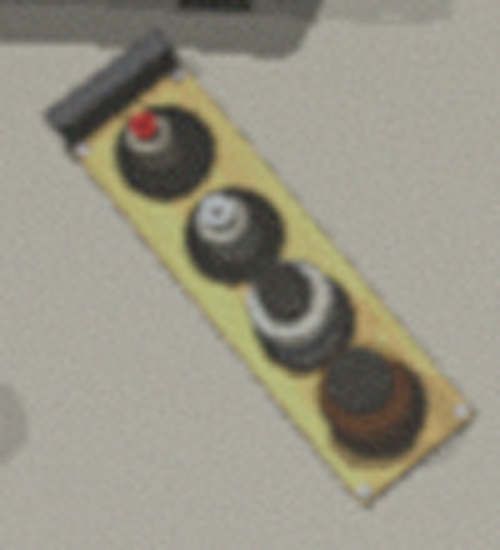

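The crop shows the brown amber bottle with its black cap at crop (372,410). White is at (292,300), dropper at (217,215) and the red-tipped vial at (145,125), next to the end plate. I'll work vial first, with the fingers closing across the row.

Run:
```python
from h import *
for n in ['top','scene']:
    P=pts(dict(np.load(f'pics/{n}0.npz'))).reshape(-1,3)
    for c in [(.642,.277),(.591,.235),(.5908,-.104),(.526,-.29)]:
        d=np.hypot(P[:,0]-c[0],P[:,1]-c[1]); k=(d<.15)&(P[:,2]>.06)&(d>.03); k[np.isnan(d)]=0
        Q=P[k]; i=np.argsort(d[k])[:1]; print(n,c,len(Q),Q[i].round(3),Q[:,:].max(0).round(3) if len(Q) else '')
```

```text
top (0.642, 0.277) 5158 [[0.599 0.239 0.078]] [0.792 0.385 0.321]
top (0.591, 0.235) 977 [[0.552 0.212 0.082]] [0.741 0.287 0.293]
top (0.5908, -0.104) 0 [] 
top (0.526, -0.29) 0 [] 
scene (0.642, 0.277) 3103 [[0.604 0.244 0.062]] [0.792 0.382 0.32 ]
scene (0.591, 0.235) 822 [[0.562 0.211 0.066]] [0.741 0.29  0.283]
scene (0.5908, -0.104) 0 [] 
scene (0.526, -0.29) 0 []
```

>>> jog_arm(gripper=[1,1,1,1,1,1,1,1], offset=[[23,40,3],[23,40,3],[23,40,3],[23,40,3],[23,40,3],[23,40,3],[23,40,3],[23,40,3]], twist=[23.2,23.2,23.2,23.2,23.2,23.2,23.2,23.2])

```text
clock: 1.1
tcp_pos: [0.3939, -0.1485, 0.2614]
orientation: [-0.0, 0.94, 0.341, 0.0]
wrist_force: [0.2, -0.0, -0.4]
finger_gap: 0.0855
grip_force: 0.0
```

Run:
```python
from h import *
for n in ['top','scene']:
    P=pts(dict(np.load(f'pics/{n}0.npz'))).reshape(-1,3)
    for lo,hi in [(.03,.13),(.13,.25),(.25,.4)]:
      for a,b in [(.1,.18),(.18,.26),(.26,.34),(.34,.42)]:
        k=(P[:,2]>lo)&(P[:,2]<hi)&(P[:,0]>.67)&(P[:,1]>a)&(P[:,1]<b)&(P[:,0]<.95); print(n,lo,a,k.sum(),np.percentile(P[k,0],2).round(3) if k.sum() else '',end='; ')
      print()
```

```text
top 0.03 0.1 548 0.915; top 0.03 0.18 658 0.737; top 0.03 0.26 549 0.673; top 0.03 0.34 421 0.745; 
top 0.13 0.1 901 0.915; top 0.13 0.18 1314 0.739; top 0.13 0.26 865 0.742; top 0.13 0.34 808 0.746; 
top 0.25 0.1 635 0.916; top 0.25 0.18 2804 0.738; top 0.25 0.26 2793 0.741; top 0.25 0.34 2789 0.746; 
scene 0.03 0.1 241 0.919; scene 0.03 0.18 275 0.739; scene 0.03 0.26 436 0.672; scene 0.03 0.34 128 0.747; 
scene 0.13 0.1 569 0.919; scene 0.13 0.18 708 0.742; scene 0.13 0.26 493 0.744; scene 0.13 0.34 93 0.748; 
scene 0.25 0.1 623 0.919; scene 0.25 0.18 3255 0.742; scene 0.25 0.26 3626 0.745; scene 0.25 0.34 3974 0.75;
```

>>> jog_arm(gripper=[1,1,1,1,1,1,1,1], offset=[[20,37,0],[20,37,0],[20,37,0],[20,37,0],[20,37,0],[20,37,0],[20,37,0],[20,37,0]], twist=[0,0,0,0,0,0,0,0])

```text
clock: 2.1
tcp_pos: [0.5936, 0.2214, 0.2593]
orientation: [-0.0, 0.94, 0.341, -0.001]
wrist_force: [-1.1, -0.5, 0.3]
finger_gap: 0.0852
grip_force: 0.0
```

Run:
```python
from h import *
c=save('wrist','w1.png'); print(c['cam_to_world'].round(3).tolist(),c['fovy'])
```

```text
[[0.642, 0.734, 0.223, 0.65], [-0.767, 0.614, 0.186, 0.269], [-0.001, -0.291, 0.957, 0.402], [0.0, 0.0, 0.0, 1.0]] 58.76671835370928
```

View pics/w1.png

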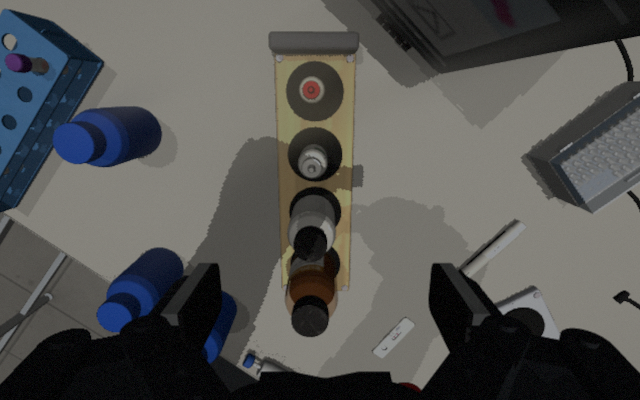

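The wrist view shows the row running vertically: vial tip (312,90), dropper tip (312,168), white cap (310,243), amber cap (310,315). The seats are at about (314,91) and (315,155). Next I cast these onto planes at their heights.

```bash
cat > w.py <<'E'
from h import *
c=dict(np.load('pics/w1.npz')); im=c['image']; hsv=cv2.cvtColor(im,cv2.COLOR_RGB2HSV)
R=np.array([[.7705,.6374],[-.6374,.7705]])
def rel(p): return (p[:2].round(4), ((p[:2]-[.566,.214])@R.T*1000).round(1))
m=((hsv[...,1]>120)&((hsv[...,0]<8)|(hsv[...,0]>172))).astype(np.uint8); m[:70]=0;m[110:]=0;m[:,:290]=0;m[:,335:]=0
v,u=np.nonzero(m); print('tip',u.mean(),v.mean(),rel(ray(c,(u.mean(),v.mean()),.066)[0]))
y=((hsv[...,0]>15)&(hsv[...,0]<32)&(hsv[...,1]>60)&(hsv[...,2]>100)).astype(np.uint8)*255
y[:45]=0;y[300:]=0;y[:,:265]=0;y[:,365:]=0
v,u=np.nonzero(y); r=cv2.minAreaRect((ray(c,np.c_[u,v],.012)[:,:2]*1000).astype(np.float32)); print(r)
dark=(hsv[...,2]<75).astype(np.uint8)*255; dark[:58]=0; dark[122:]=0; dark[:,:282]=0; dark[:,:]*=1; dark[:,348:]=0
k=max(cv2.findContours(dark,cv2.RETR_EXTERNAL,cv2.CHAIN_APPROX_NONE)[0],key=cv2.contourArea); e=cv2.fitEllipse(k); print('seat vial',e,rel(ray(c,e[0],.016)[0]))
for n,uv,h in [('dropper tip',(312,168),.087),('white cap',(310,243),.108),('amber cap',(310,315),.124)]: print(n,rel(ray(c,uv,h)[0]))
E
python3 w.py
```

```text
tip 310.77720207253884 89.37823834196891 (array([0.6452, 0.2812]), array([103.8,   1.3]))
((563.887939453125, 211.38262939453125), (284.7325744628906, 83.15707397460938), 39.5766716003418)
seat vial ((314.517333984375, 90.89842987060547), (55.638607025146484, 58.58154296875), 176.43011474609375) (array([0.6457, 0.2791]), array([102.9,  -0.7]))
dropper tip (array([0.594 , 0.2369]), array([36.1, -0.2]))
white cap (array([0.5438, 0.1971]), array([-27.8,   1.1]))
amber cap (array([0.495 , 0.1564]), array([-91.4,   0.9]))
```

>>> jog_arm(gripper=[1,1,1,1,1,0.7,0.7,0.7], offset=[[5.1,6,0],[5.1,6,0],[5.1,6,-4],[5.1,6,-8],[5.1,6,-12],[5.1,6,-14],[5.1,6,-14],[5.1,6,-14]], twist=[0,0,0,0,0,0,0,0], squeeze=30)

```text
clock: 3.15
tcp_pos: [0.6447, 0.2779, 0.1228]
orientation: [0.0, 0.941, 0.339, 0.001]
wrist_force: [0.4, 0.8, 0.2]
finger_gap: 0.0601
grip_force: 0.0
```

>>> jog_arm(gripper=[0.7,0.7,0.7,0.7,0.7,0,0,0], offset=[[0,0.1,-3],[0,0.1,-6],[0,0.1,-8],[0,0.1,-9],[0,0.1,-9],[0,0.1,-9],[0,0.1,-9],[0,0.1,-9]], twist=[0,0,0,0,0,0,0,0])

```text
clock: 4.15
tcp_pos: [0.6451, 0.2799, 0.0328]
orientation: [0.0, 0.941, 0.339, 0.001]
wrist_force: [-0.9, 0.2, 5.1]
finger_gap: 0.0241
grip_force: 29.6
```

>>> jog_arm(gripper=[0,0,0,0,0,0,0,0], offset=[[0,0,2],[0,0,7],[0,0,12],[0,-6,14],[-1,-12,14],[-2,-18,14],[-3,-24,14],[-4,-28,14]], twist=[0,0,0,6,14,22,28,31])

```text
clock: 5.15
tcp_pos: [0.6036, -0.003, 0.1716]
orientation: [0.0, 0.816, 0.579, 0.0]
wrist_force: [-0.5, 0.5, -1.2]
finger_gap: 0.0241
grip_force: 29.5
```

>>> jog_arm(gripper=[0,0,0,0,0,0,0,0], offset=[[-1,-5,0],[-1.4,-8,0],[-1.4,-10.4,0],[-1.4,-10.4,0],[-1.4,-10.4,0],[-1.4,-10.4,0],[-1.4,-10.4,0],[-1.4,-10.4,0]], twist=[0,0,0,0,0,0,0,0])

```text
clock: 6.15
tcp_pos: [0.5902, -0.1038, 0.1713]
orientation: [0.0, 0.815, 0.579, -0.0]
wrist_force: [0.2, -0.0, -1.2]
finger_gap: 0.024
grip_force: 29.5
```

Run:
```python
from h import *
c=save('wrist','w2.png'); s=env.get_state(); print(s['tcp_pos'],s['orientation'],s['finger_gap'],s['grip_force'])
```

```text
[ 0.59026844 -0.10394633  0.17135681] [4.92285446e-05 8.15503003e-01 5.78752838e-01 4.66881463e-05] 0.0238354703166951 29.466043710708618
```

View pics/w2.png

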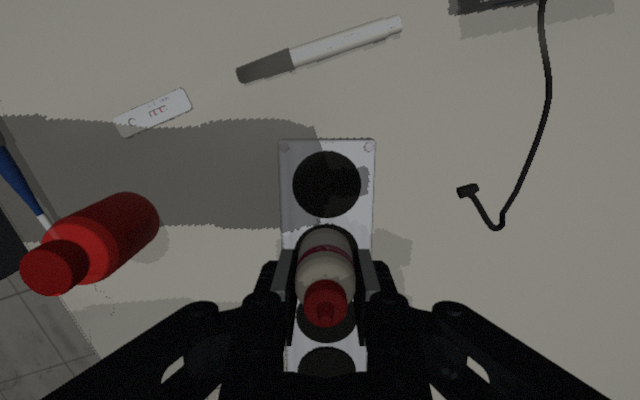

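The vial is held upright, with its tip at (326,305). The end seat of the carrier is at (326,184).

Run:
```python
from h import *
c=dict(np.load('pics/w2.npz')); g=cv2.cvtColor(c['image'],cv2.COLOR_RGB2GRAY); hsv=cv2.cvtColor(c['image'],cv2.COLOR_RGB2HSV)
d=(hsv[...,2]<60).astype(np.uint8)*255; d[:146]=0;d[222:]=0;d[:,:286]=0;d[:,362:]=0
k=max(cv2.findContours(d,cv2.RETR_EXTERNAL,cv2.CHAIN_APPROX_NONE)[0],key=cv2.contourArea); e=cv2.fitEllipse(k); print(e,ray(c,e[0],.016)[0])
for v,h in [(315,.2116),(303,.2)]: print(ray(c,(326,v),h)[0])
P=pts(c); print(P[303,326],P[320,326],P[270,326])
```

```text
((326.1343078613281, 184.1598663330078), (65.82755279541016, 67.76676940917969), 87.66255187988281) [ 0.59136067 -0.1045964   0.016     ]
[ 0.59182585 -0.10076344  0.2116    ]
[ 0.59091767 -0.10349826  0.2       ]
[ 0.59208391 -0.10008815  0.20561351] [ 0.59109743 -0.10285936  0.2111949 ] [ 0.59401602 -0.09468731  0.19223172]
```

>>> jog_arm(gripper=[0,0,0,0,0,0,0,0], offset=[[0,-0.1,-4],[0,-0.1,-8],[0,-0.1,-11],[0,-0.1,-13],[0,-0.1,-13.6],[0,-0.1,-13.8],[0,-0.1,-13.8],[0,-0.1,-13.8]], twist=[0,0,0,0,0,0,0,0])

```text
clock: 7.2
tcp_pos: [0.5909, -0.1056, 0.0343]
orientation: [0.001, 0.816, 0.578, 0.001]
wrist_force: [1.0, -0.4, -0.8]
finger_gap: 0.0241
grip_force: 29.5
```

>>> jog_arm(gripper=[0.7,0.7,0.7,0.7,0.7,0.7,0.7,0.7], offset=[[0,0,0],[0,0,0],[0,0,0],[0,0,0],[0,0,4],[0,0,9],[0,0,14],[0,0,20]], twist=[0,0,0,0,0,0,0,0])

```text
clock: 8.2
tcp_pos: [0.5895, -0.1052, 0.2342]
orientation: [-0.001, 0.816, 0.578, -0.0]
wrist_force: [0.2, 0.0, -0.1]
finger_gap: 0.0597
grip_force: 0.0
```

>>> jog_arm(gripper=[0.7,0.7,0.7,0.7,0.7,0.7,0.7,0.7], offset=[[0.1,6,0],[0.2,12,0],[0.3,18,0],[0.4,24,0],[0.4,30,0],[0.4,34.3,-3],[0.4,34.3,-7],[0.4,34.3,-10]], twist=[-6,-14,-22,-28,-31,-31,-31,-31])

```text
clock: 9.2
tcp_pos: [0.5932, 0.2386, 0.1314]
orientation: [0.0, 0.94, 0.34, -0.001]
wrist_force: [-0.4, -0.9, -0.4]
finger_gap: 0.0597
grip_force: 0.0
```

Run:
```python
from h import *
t=save('top','t2.png'); w=save('wrist','w3.png'); s=env.get_state(); print(s['tcp_pos'],s['orientation'])
cv2.imwrite('pics/c2.png',np.hstack([cv2.resize(t['image'][140:220,340:470,::-1],(390,240)),w['image'][:240,130:520,::-1]]))
```

```text
[0.59134654 0.2372394  0.12917925] [-2.81787186e-04  9.40510620e-01  3.39743321e-01 -3.76434538e-03]
```

View pics/c2.png

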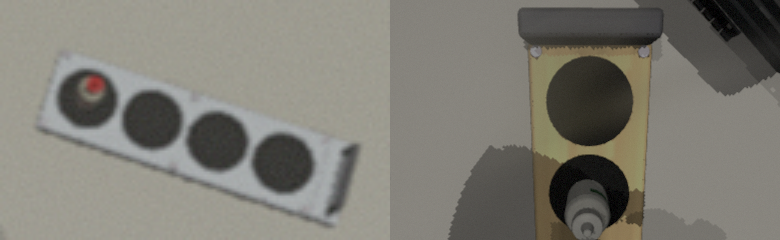

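The vial stands on the end seat of the carrier, farthest from the handle. The dropper sits between the fingers, with its tip at wrist pixel (327,230).

Run:
```python
from h import *
c=dict(np.load('pics/w3.npz'))
print(ray(c,(327,230),.087),ray(c,(330,101),.016), ray(c,(329,193),.016), env.get_state()['tcp_pos'])
```

```text
[[0.59353769 0.23799707 0.087     ]] [[0.64615876 0.27897731 0.016     ]] [[0.59547307 0.23740667 0.016     ]] [0.59134654 0.2372394  0.12917925]
```

>>> jog_arm(gripper=[0.7,0.7,0.7,0.7,0.7,0,0,0], offset=[[0.1,0,-3],[0.1,0,-6],[0.1,0,-8],[0.1,0,-9.4],[0.1,0,-9.4],[0.1,0,-9.4],[0.1,0,-9.4],[0.1,0,-9.4]], twist=[0,0,0,0,0,0,0,0])

```text
clock: 10.3
tcp_pos: [0.5962, 0.2379, 0.0407]
orientation: [0.0, 0.941, 0.339, 0.001]
wrist_force: [-0.2, -0.2, 5.2]
finger_gap: 0.0281
grip_force: 29.8
```

>>> jog_arm(gripper=[0,0,0,0,0,0,0,0], offset=[[0,0,2],[0,0,7],[0,0,12],[0,-6,14],[-0.5,-12,14],[-1,-18,14],[-1.5,-24,14],[-2,-30,14]], twist=[0,0,0,6,14,22,28,31])

```text
clock: 11.3
tcp_pos: [0.5748, -0.0642, 0.1796]
orientation: [0.0, 0.815, 0.579, 0.0]
wrist_force: [1.7, 0.0, -0.7]
finger_gap: 0.028
grip_force: 29.6
```

>>> jog_arm(gripper=[0,0,0,0,0,0,0,0], offset=[[-0.5,-5,0],[-0.6,-8,0],[-0.6,-10.4,0],[-0.6,-10.4,0],[-0.6,-10.4,0],[-0.6,-10.4,0],[-0.6,-10.4,0],[-0.6,-10.4,0]], twist=[0,0,0,0,0,0,0,0])

```text
clock: 12.3
tcp_pos: [0.5693, -0.1658, 0.1794]
orientation: [0.0, 0.815, 0.579, 0.0]
wrist_force: [-0.8, -0.1, -0.5]
finger_gap: 0.028
grip_force: 29.6
```

Run:
```python
from h import *
c=save('wrist','w4.png'); s=env.get_state(); print(s['tcp_pos'],s['finger_gap'])
cv2.imwrite('pics/c4.png',c['image'][100:,160:480,::-1])
```

```text
[ 0.56928032 -0.16593059  0.17936973] 0.02770251281422191
```

View pics/c4.png

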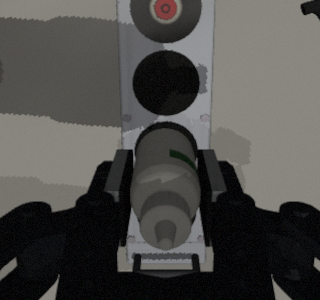

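The dropper is held upright with its tip at crop (166,235). The target seat is at crop (166,82), and the vial is on its seat above it at (166,10).

Run:
```python
from h import *
c=dict(np.load('pics/w4.npz')); d=(cv2.cvtColor(c['image'],cv2.COLOR_RGB2HSV)[...,2]<60).astype(np.uint8)*255; d[:146]=0;d[219:]=0;d[:,:290]=0;d[:,362:]=0
k=max(cv2.findContours(d,cv2.RETR_EXTERNAL,cv2.CHAIN_APPROX_NONE)[0],key=cv2.contourArea); e=cv2.fitEllipse(k); print(e,ray(c,e[0],.016)[0])
for v,h in [(348,.2257),(342,.2257)]: print(ray(c,(326,v),h)[0])
print(pts(c)[345,326])
```

```text
((325.519775390625, 182.5413055419922), (64.02530670166016, 65.97538757324219), 89.39021301269531) [ 0.56974222 -0.16693276  0.016     ]
[ 0.56813952 -0.17048237  0.2257    ]
[ 0.56889613 -0.16830998  0.2257    ]
[ 0.56866021 -0.1689813   0.22624223]
```

>>> jog_arm(gripper=[0,0,0,0,0,0,0,0], offset=[[0.1,0.1,-4],[0.1,0.1,-8],[0.1,0.1,-11],[0.1,0.1,-13],[0.1,0.1,-13.6],[0.1,0.1,-13.8],[0.1,0.1,-13.8],[0.1,0.1,-13.8]], twist=[0,0,0,0,0,0,0,0])

```text
clock: 13.35
tcp_pos: [0.5709, -0.1657, 0.0423]
orientation: [0.001, 0.816, 0.579, 0.0]
wrist_force: [0.2, 1.2, -0.5]
finger_gap: 0.0282
grip_force: 29.7
```

>>> jog_arm(gripper=[0.7,0.7,0.7,0.7,0.7,0.7,0.7,0.9], offset=[[0,0,0],[0,0,0],[0,0,0],[0,0,0],[0,0,4],[0,0,9],[0,0,14],[0,0,20]], twist=[0,0,0,0,0,0,0,0])

```text
clock: 14.35
tcp_pos: [0.5696, -0.1651, 0.2422]
orientation: [-0.001, 0.816, 0.578, -0.0]
wrist_force: [0.4, -1.4, 0.6]
finger_gap: 0.0757
grip_force: 0.0
```

>>> jog_arm(gripper=[1,1,1,1,1,1,1,1], offset=[[-0.5,6,0],[-1,12,0],[-1.5,18,0],[-2,24,0],[-2.5,30,0],[-2.7,36,0],[-2.7,36,-4],[-2.7,36,-8]], twist=[-6,-14,-22,-28,-31,-31,-31,-31])

```text
clock: 15.35
tcp_pos: [0.5433, 0.1961, 0.1608]
orientation: [0.0, 0.94, 0.341, 0.001]
wrist_force: [-0.3, -0.7, -1.1]
finger_gap: 0.0857
grip_force: 0.0
```

Run:
```python
from h import *
t=save('top','t3.png'); w=save('wrist','w5.png'); s=env.get_state(); print(s['tcp_pos'],s['orientation'])
cv2.imwrite('pics/c5.png',np.hstack([cv2.resize(t['image'][140:220,340:470,::-1],(390,240)),w['image'][100:340,130:520,::-1]]))
```

```text
[0.53974094 0.19437605 0.15681763] [-5.42134001e-04  9.40455361e-01  3.39889407e-01 -4.31402301e-03]
```

View pics/c5.png

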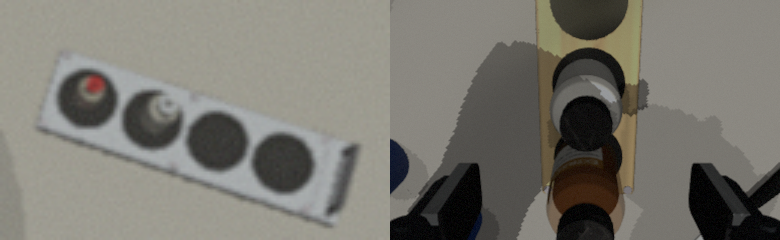

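Vial and dropper both stand on their carrier seats. The white cap is at wrist pixel (326,224) and the amber cap is partly visible at (325,325).

Run:
```python
from h import *
c=dict(np.load('pics/w5.npz'))
print(ray(c,(326,224),.108),ray(c,(325,324),.124), env.get_state()['tcp_pos'])
```

```text
[[0.54267233 0.19635698 0.108     ]] [[0.50027911 0.16172792 0.124     ]] [0.53974094 0.19437605 0.15681763]
```

>>> jog_arm(gripper=[1,1,1,1,1,0,0,0], offset=[[0,0,-3],[0,0,-6],[0,0,-9],[0,0,-10.6],[0,0,-10.6],[0,0,-10.6],[0,0,-10.6],[0,0,-10.6]], twist=[0,0,0,0,0,0,0,0], squeeze=45)

```text
clock: 16.45
tcp_pos: [0.5443, 0.1949, 0.0569]
orientation: [0.0, 0.941, 0.34, 0.001]
wrist_force: [-0.2, 0.2, 5.5]
finger_gap: 0.0471
grip_force: 46.3
```

>>> jog_arm(gripper=[0,0,0,0,0,0,0,0], offset=[[0,0,2],[0,0,7],[0,0,12],[0,-6,14],[0,-12,14],[0,-18,14],[0,-24,14],[0,-30,14]], twist=[0,0,0,6,14,22,28,31])

```text
clock: 17.45
tcp_pos: [0.5429, -0.1072, 0.1956]
orientation: [0.0, 0.815, 0.579, 0.0]
wrist_force: [0.1, -0.3, -0.5]
finger_gap: 0.0469
grip_force: 46.6
```

>>> jog_arm(gripper=[0,0,0,0,0,0,0,0], offset=[[0.2,-5,0],[0.4,-10,0],[0.4,-12.4,0],[0.4,-12.4,0],[0.4,-12.4,0],[0.4,-12.4,0],[0.4,-12.4,0],[0.4,-12.4,0]], twist=[0,0,0,0,0,0,0,0])

```text
clock: 18.45
tcp_pos: [0.5474, -0.2287, 0.1955]
orientation: [0.0, 0.815, 0.579, 0.0]
wrist_force: [-0.4, 0.3, -0.4]
finger_gap: 0.0473
grip_force: 46.6
```

Run:
```python
from h import *
c=save('wrist','w6.png'); s=env.get_state(); print(s['tcp_pos'],s['finger_gap'])
d=(cv2.cvtColor(c['image'],cv2.COLOR_RGB2HSV)[...,2]<60).astype(np.uint8)*255; d[:146]=0;d[219:]=0;d[:,:290]=0;d[:,362:]=0
k=max(cv2.findContours(d,cv2.RETR_EXTERNAL,cv2.CHAIN_APPROX_NONE)[0],key=cv2.contourArea); e=cv2.fitEllipse(k); print(e,ray(c,e[0],.016)[0])
P=pts(c); k=(P[...,2]>s['tcp_pos'][2]+.043)&(P[...,2]<s['tcp_pos'][2]+.06)&(np.hypot(P[...,0]-s['tcp_pos'][0],P[...,1]-s['tcp_pos'][1])<.022); print(k.sum(),P[k].mean(0),(P[k].max(0)+P[k].min(0))/2)
cv2.imwrite('pics/c6.png',c['image'][100:,160:480,::-1])
```

```text
[ 0.54732313 -0.22888417  0.19544844] 0.04738059804658351
((325.50067138671875, 175.90663146972656), (56.30801773071289, 64.58423614501953), 87.82559967041016) [ 0.54862072 -0.22756762  0.016     ]
6478 [ 0.54802906 -0.22666218  0.24564714] [ 0.54665792 -0.22883486  0.24336699]
```

View pics/c6.png

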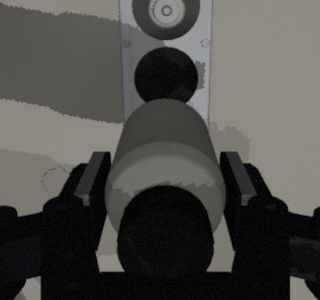

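The white bottle is held upright, cap at crop (166,230). The seat below it is at (166,78), and the dropper is on its own seat at (167,10).

>>> jog_arm(gripper=[0,0,0,0,0,0,0,0], offset=[[0,0,-4],[0,0,-8],[0,0,-11],[0,0,-13],[0,0,-13.6],[0,0,-13.8],[0,0,-13.8],[0,0,-13.8]], twist=[0,0,0,0,0,0,0,0])

```text
clock: 19.5
tcp_pos: [0.5479, -0.2298, 0.0584]
orientation: [0.001, 0.816, 0.578, 0.0]
wrist_force: [0.5, 0.2, -1.3]
finger_gap: 0.0469
grip_force: 46.6
```

>>> jog_arm(gripper=[1,1,1,1,1,1,1,1], offset=[[0,0,0],[0,0,0],[0,0,0],[0,0,0],[0,0,4],[0,0,9],[0,0,14],[0,0,20]], twist=[0,0,0,0,0,0,0,0])

```text
clock: 20.5
tcp_pos: [0.5466, -0.2291, 0.2583]
orientation: [-0.001, 0.816, 0.578, -0.0]
wrist_force: [1.1, -0.4, 0.2]
finger_gap: 0.0855
grip_force: 0.0
```

>>> jog_arm(gripper=[1,1,1,1,1,1,1,1], offset=[[-0.7,6,0],[-1.4,12,0],[-2.2,18,0],[-3,24,0],[-3.8,30,0],[-4.6,36,0],[-5.3,38.3,-3],[-5.3,38.3,-7]], twist=[-6,-14,-22,-28,-31,-31,-31,-31])

```text
clock: 21.5
tcp_pos: [0.4945, 0.1559, 0.1877]
orientation: [0.0, 0.94, 0.341, 0.002]
wrist_force: [0.6, -0.3, -0.1]
finger_gap: 0.0854
grip_force: 0.0
```

Run:
```python
from h import *
t=save('top','t4.png'); w=save('wrist','w7.png'); s=env.get_state(); print(s['tcp_pos'],s['orientation'])
P=pts(w); k=(P[...,2]>.117)&(P[...,2]<.13)&(np.hypot(P[...,0]-.494,P[...,1]-.155)<.03); v,u=np.nonzero(k);print(k.sum(),u.min(),u.max(),v.min(),v.max(),P[k].mean(0),(P[k].max(0)+P[k].min(0))/2)
cv2.imwrite('pics/c7.png',np.hstack([cv2.resize(t['image'][140:220,340:470,::-1],(390,240)),w['image'][100:340,130:520,::-1]]))
```

```text
[0.49090697 0.15384549 0.18347755] [-6.93564670e-04  9.40356537e-01  3.40168627e-01 -3.79568928e-03]
2464 297 353 196 251 [0.49028087 0.15371621 0.12357737] [0.48946431 0.15307281 0.12146222]
```

View pics/c7.png

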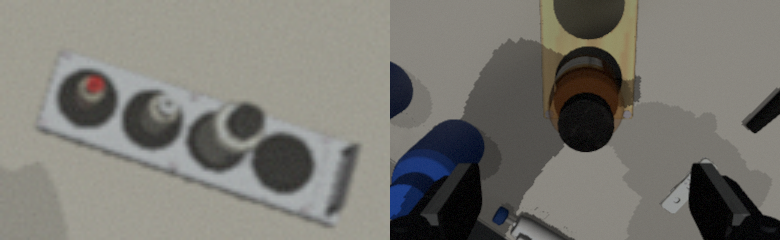

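The white bottle stands on seat 3 and the handle-side seat is free. The amber cap is centred at wrist pixel (325,224), about (0.490,0.1535). The nearest blue look-alike is well clear of the fingers.

>>> jog_arm(gripper=[1,1,1,1,1,0,0,0], offset=[[-0.3,-0.1,-3],[-0.3,-0.1,-7],[-0.3,-0.1,-11],[-0.3,-0.1,-12.5],[-0.3,-0.1,-12.5],[-0.3,-0.1,-12.5],[-0.3,-0.1,-12.5],[-0.3,-0.1,-12.5]], twist=[0,0,0,0,0,0,0,0], squeeze=60)

```text
clock: 22.6
tcp_pos: [0.4925, 0.153, 0.0642]
orientation: [0.0, 0.941, 0.34, 0.002]
wrist_force: [-1.2, 1.2, 5.5]
finger_gap: 0.053
grip_force: 61.8
```

>>> jog_arm(gripper=[0,0,0,0,0,0,0,0], offset=[[0,0,2],[0,0,7],[0,0,12],[0.3,-6,14],[0.8,-12,14],[1.3,-18,14],[1.8,-24,14],[2.3,-30,14]], twist=[0,0,0,6,14,22,28,31])

```text
clock: 23.6
tcp_pos: [0.5142, -0.1493, 0.2033]
orientation: [0.001, 0.815, 0.579, 0.0]
wrist_force: [1.3, 0.0, -2.3]
finger_gap: 0.053
grip_force: 63.4
```

>>> jog_arm(gripper=[0,0,0,0,0,0,0,0], offset=[[0.5,-5,0],[1,-10,0],[1.2,-14.4,0],[1.2,-14.4,0],[1.2,-14.4,0],[1.2,-14.4,0],[1.2,-14.4,0],[1.2,-14.4,0]], twist=[0,0,0,0,0,0,0,0])

```text
clock: 24.6
tcp_pos: [0.5264, -0.2907, 0.2026]
orientation: [0.0, 0.815, 0.579, 0.0]
wrist_force: [-0.2, 0.0, -1.3]
finger_gap: 0.0526
grip_force: 63.5
```

Run:
```python
from h import *
c=save('wrist','w8.png'); s=env.get_state(); print(s['tcp_pos'],s['finger_gap'])
P=pts(c); k=(P[...,2]>s['tcp_pos'][2]+.055)&(P[...,2]<s['tcp_pos'][2]+.068)&(np.hypot(P[...,0]-s['tcp_pos'][0],P[...,1]-s['tcp_pos'][1])<.03); print(k.sum(),P[k].mean(0),(P[k].max(0)+P[k].min(0))/2)
cv2.imwrite('pics/c8.png',c['image'][100:,160:480,::-1])
```

```text
[ 0.52632371 -0.2907817   0.20252769] 0.05285531806803643
6138 [ 0.52876371 -0.2844136   0.26197708] [ 0.53013849 -0.28242076  0.26402276]
```

View pics/c8.png

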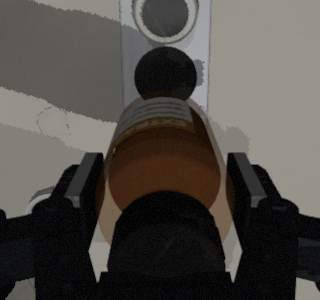

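The amber bottle is held upright with its cap near crop (166,240). The handle-side seat is below it at (166,75), and the white bottle is at (167,12).

>>> jog_arm(gripper=[0,0,0,0,0,0,0,0], offset=[[0,0,-4],[0,0,-8],[0,0,-11],[0,0,-13],[0,0,-13.6],[0,0,-13.8],[0,0,-13.8],[0,0,-13.8]], twist=[0,0,0,0,0,0,0,0])

```text
clock: 25.65
tcp_pos: [0.5268, -0.2918, 0.0654]
orientation: [0.001, 0.816, 0.579, 0.0]
wrist_force: [1.1, -0.5, -1.7]
finger_gap: 0.0526
grip_force: 63.6
```

>>> jog_arm(gripper=[1,1,1,1,1,1,1,1], offset=[[0,0,0],[0,0,0],[0,0,0],[0,0,0],[0,0,4],[0,0,9],[0,0,14],[0,0,18]], twist=[0,0,0,0,0,0,0,0])

```text
clock: 26.65
tcp_pos: [0.5265, -0.2916, 0.2467]
orientation: [0.001, 0.816, 0.578, 0.0]
wrist_force: [0.3, -0.7, -1.0]
finger_gap: 0.085
grip_force: 0.0
```

>>> jog_arm(gripper=[1,1,1,1,1,1,1,1], offset=[[-2,6,0],[-4,12,0],[-6,18,0],[-7,24,0],[-7,24,0],[-7,24,0],[-7,24,0],[-7,24,0]], twist=[0,0,0,0,0,0,0,0])

```text
clock: 27.65
tcp_pos: [0.4565, -0.0526, 0.2441]
orientation: [-0.0, 0.816, 0.578, -0.0]
wrist_force: [0.5, 0.6, -0.8]
finger_gap: 0.0856
grip_force: 0.0
```

Run:
```python
from h import *
o=np.array([.5585,-.198]); a=np.array([-.0648,-.1865]); a/=np.linalg.norm(a); b=np.array([-a[1],a[0]])
S=[];
for n in ['top','scene']:
    c=save(n,n+'9.png'); P=pts(c)
    for nm,s,h,r in [('vial',-.099,.073,.0125),('dropper',-.033,.087,.0145),('white',.033,.108,.024),('amber',.099,.124,.027)]:
        q=o+s*a; k=(P[...,2]>h-.012)&(P[...,2]<h+.006)&(np.hypot(P[...,0]-q[0],P[...,1]-q[1])<.033)
        d=P[k].mean(0)[:2]-o if k.any() else np.zeros(2)+9; print(n,nm,k.sum(),((d@a-s)*1000).round(1),(d@b*1000).round(1),P[k].mean(0).round(4))
    S.append(c['image'])
cv2.imwrite('pics/f.png',np.hstack([cv2.resize(S[0][140:220,340:470,::-1],(390,240)),cv2.resize(S[1][100:220,200:395,::-1],(390,240))]))
```

```text
top vial 0 -11356.3 5547.6 [nan nan nan]
top dropper 0 -11422.3 5547.6 [nan nan nan]
top white 0 -11488.3 5547.6 [nan nan nan]
top amber 0 -11554.3 5547.6 [nan nan nan]
scene vial 22 -3.9 0.3 [ 0.5925 -0.1009  0.0652]
scene dropper 27 -1.3 1.0 [ 0.5707 -0.166   0.0783]
scene white 89 -2.6 0.5 [ 0.549  -0.2269  0.1052]
scene amber 101 -3.0 -0.3 [ 0.5267 -0.2886  0.1217]<stdin>:8: RuntimeWarning: Mean of empty slice.
  ret = um.true_divide(
```

View pics/f.png

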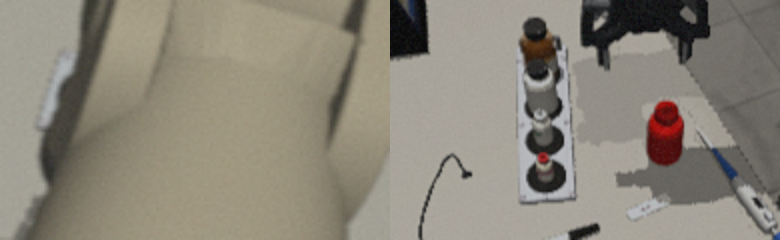

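The right half of the picture shows all four bottles upright on the carrier. Amber is next to the handle at (537,35), then white (540,85), dropper (541,128) and vial (544,165). They are within about 4 mm of centre, and the gripper is clear.

```bash
python3 -c "
from h import *
print(env.hand_in())"
```

```text
the job is handed in; nothing more can be done
None
```

The job is handed in: all four bottles stand upright and released on the carrier in reversed order (amber next to the handle, then white, dropper, vial), measured within about 4 mm of their seat centres, in about 28 s of robot time; the hand-in call returned no verdict.

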